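# Post a slide case through a returns flap

## Task

Take the tall slide case out of the desk stand and post it, end first, into the returns box: push it down through the sprung flap in the box's lid, letting go only when it is about half way in, so that it drops inside and the flap snaps shut behind it. Leave the short slide mailer standing in its well of the stand.

Things in the scene. Friction and masses are not known exactly. Their poses are not given: they have to be found in the camera images.
- slide_case: Flat case 88 mm long, 34 wide, 12 thick, 110 g, standing on end, loose, in either of the two wells (17 x 39 mm, 32 deep, along the case's faces) of a fixed low wooden stand (50 x 150 x 40 mm high); foot 8 mm, top 96 mm above the desk. Origin: centre of one broad face; x along the width, y along the length (up at the start), z through the thickness: the case's middle is 6 mm along +z.
- mailer: The wrong one: a shorter slide mailer, 60 mm long, 34 wide, 12 thick, standing on end in the other well, 70 mm from the slide case (centre to centre, along their widths); its top is 68 mm above the desk. Origin and axes as for the slide case: centre of one broad face, y along its length and up, z through its thickness.
- returns_box: Fixed grey box, 150 (x) x 130 (y) x 165 mm high, clear window in front (-x). Origin: centre of underside, z up. Mid-lid is a slot, 40 mm along x by 66 along y, shut by a metal flap 4 mm below the lid's top; below, a 40 mm throat, then a sloping floor. The case goes in end first, thickness along box x, width along box y; the slot is too small for fingers; let go half way in, it drops clear.
- flap (a joint): Angle of the slot's flap in rad: 0 shut (level), growing as it is pushed down into the box, up to 1.45. It hinges on the slot's far (box +x) edge, is 37 mm long, and a light spring shuts it; about 1 N opens it.
Not all that is in view belongs to the job. Leave any red look-alike of the slide_case alone.

How it is judged (in metres and radians):
On the way:
1. the slide case, held in the gripper, has been pushed through the open flap with at least a third of its length below the lid (contact force between the fingers and slide_case above 0.3 N and value of joint flap above 0.5 rad and z of slide_case in the frame of returns_box between 0.12 and 0.178 m and x of slide_case in the frame of returns_box between -0.04 and 0.04 m and y of slide_case in the frame of returns_box between -0.04 and 0.04 m), for 0.1 s.
At the end, for the whole second after the job is handed in: The slide case lies or stands at rest wholly inside the returns box, its middle less than 100 mm above the desk; the flap is shut (within 0.1 rad of level); the mailer is in its well, within 20 mm of where it was (z of slide_case in the frame of returns_box below 0.1 m and x of slide_case in the frame of returns_box between -0.075 and 0.075 m and y of slide_case in the frame of returns_box between -0.065 and 0.065 m and value of joint flap below 0.1 rad and linear speed of slide_case below 0.05 m/s and distance of mailer from where it was at the start of the episode below 0.02 m); the robot touches nothing.
It fails at once if the mailer is pulled from its well or shoved (moved more than 25 mm) (distance of mailer from where it was at the start of the episode above 0.025 m).
It also fails if it takes over 38 s, if anything falls off the work surface, if the arm or the gripper's body presses on something with over 40 N, if the wrist force passes 120 N, or if a joint passes its speed limit or range.

## Robot

A 6-joint arm with a two-finger parallel gripper is mounted at the origin on a cart in front of the work surface, level with it; the furniture and walls round the work are solid. World frame = base frame: x ahead of the robot, y to its left, z up, the work surface at z = 0. Lengths are in m, angles in degrees, forces in N, time in s.
With the tool pointing down it reaches from about 0.25 to 0.725 m from the base axis. Payload 9.7 kg.
Tool frame: the origin (TCP) lies midway between the tips of the shut fingers; the grasp point (between the pads) lies bot.hold_point_z behind it (bot.hold_point_z is the distance from the TCP to the grasp point, in m); z points along the fingers, y is the line along which they close (so a half turn about z gives the same grasp; the last joint's range is limited). The gripper opens to 85 mm and grips with 20 to 120 N. Pads are 22 mm wide; open, the fingers measure 114 mm over their backs; the gripper's body (76 mm by 85 mm) begins 54 mm behind the grasp point. The pads swing forward as they close: fully open they stand 13 mm farther back than shut.
Start: joints at [68.468, 4.979, 10.078, 95.1, 0, 90], TCP at [0.202, 0.512, 0.202] pointing down, gripper open.
Joint ranges: [-179.16, 179.16], [-48.56, 103.87], [-65.8, 70.77], [-126.05, 130.52], [-82.76, 87.17], [-180, 180]. Speed limits (degrees/s): [127.2, 127.2, 147.25, 180, 180, 180].

## Interface

Orientations are given as [roll, pitch, yaw] about the fixed x, y, z axes, in that order (R = Rz(yaw) Ry(pitch) Rx(roll)).
In Python, from workcell import bot, camera, camera_model, ticket gives the robot as it stands.
- The arm moves only by the tool send_rows, never from a script. Its argument "targets" is text: rows parted by semicolons, each of 5 numbers parted by spaces: the shift along the tool's x, y, z in mm, then the turn about the tool's z in degrees, then the closure in counts, from 0 (fully open) to 255 (shut). A call has 1 to 20 rows; each row is the pose to reach, as a shift and turn from the pose commanded when the call began, along the tool's axes at that moment; what a row does not reach only later rows make up. A row lasts 1/8 s, in which the tool goes at most 62.5 mm and 10.7 degrees, less where a joint would pass 70% of its speed; a pose out of reach is approached as far as the arm can. A call with a gripper value outside its range is refused whole. The fingers move at their own pace and stop on an object; "newtons" is the grip in N (left out, the last holds). Time passes only in rows, so rows that repeat a pose let the fingers close. It gives the time, the measured TCP pose, the force, the opening and the grip force at its end, in the units of the state.
- bot.get_obs(): the state, without advancing time (a new reading comes with each control period).
- camera(name): name is "scene" or "top"; returns the picture (400x640x3 uint8, blue, green, red); there is no depth.
- camera_model(name): a dict with "K" (3x3 intrinsics, pixels), "pose" (4x4, takes a point from camera to world coordinates). Camera axes: x right, y down, z forward; pixel columns grow to the right and rows downward; lengths in m; the calibration is good to about 2 mm. A picture is of the moment at which its call begins. camera_model takes no time and is no camera call.
- ticket.job_done(): hands the job in; it is judged then, once.
The state is a dict: "time": time; "q": joint angles; "qd": joint speeds; "joint_efforts": joint torques, N m; "ee_pos": TCP position; "tcp_rot": TCP orientation; "wrist_force": force on the tool from outside, world axes, zero at the start; "torque": the same for the moment, N m; "opening": finger opening in m; "grasp_force": force on a finger pad.
Only numpy, scipy, OpenCV 4.12 (cv2) and the standard library are available. Lean on these libraries where they do the work, as an engineer would, in place of code of your own. Each camera call takes 0.05 s, during which the arm holds its last target. There are 200 camera calls.

## Working session

There is one attempt and no reset: what is moved stays moved. The work goes in short steps, Python scripts to look and compute and a tool call to move; the robot and the scene stay as the last step left them, time stands still between calls to the robot, and variables do not carry over. Pictures are saved under pics/ and viewed, at most 10 in all, crops included, and the job is handed in when it is done.

Besides the shell and the picture viewer there is one more tool, called after "Emit:" by a JSON object that holds its "fn" and its "kwargs", one argument or row to a line. send_rows: Moves the arm, as the interface text tells. Its arguments: {"type":"object","properties":{"targets":{"type":"string"},"newtons":{"type":"number"}},"required":["targets"]}

```bash
mkdir -p pics
python3 - <<'E'
from workcell import bot,camera,camera_model
import cv2,numpy as np
for n in("scene","top"):
    cv2.imwrite(f"pics/{n}0.png",camera(n)); m=camera_model(n); print(n,np.round(m["K"],1).tolist(),np.round(m["pose"],3).tolist())
o=bot.get_obs();print(o["ee_pos"],o["tcp_rot"],o["opening"],bot.hold_point_z,o["time"])
E
```

```text
scene [[373.2, 0.0, 324.1], [0.0, 373.2, 197.1], [0.0, 0.0, 1.0]] [[0.84, -0.372, 0.395, 0.166], [-0.542, -0.588, 0.601, -0.406], [0.009, -0.719, -0.695, 0.727], [0.0, 0.0, 0.0, 1.0]]
top [[485.9, 0.0, 323.9], [0.0, 485.9, 200.3], [0.0, 0.0, 1.0]] [[-0.026, -0.994, 0.103, 0.386], [-1.0, 0.027, 0.009, 0.097], [-0.011, -0.103, -0.995, 1.284], [0.0, 0.0, 0.0, 1.0]]
[0.20177724 0.51138556 0.20096637] [-1.79932372e+02 -4.19364979e-04  1.58466411e+02] 0.08536525833383461 0.0187 0.1
```

View pics/scene0.png

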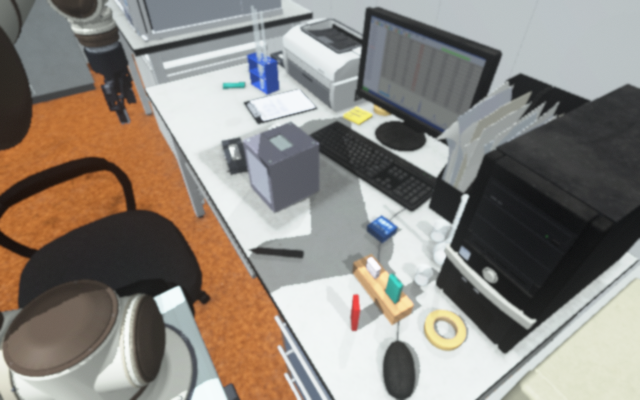

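View pics/top0.png

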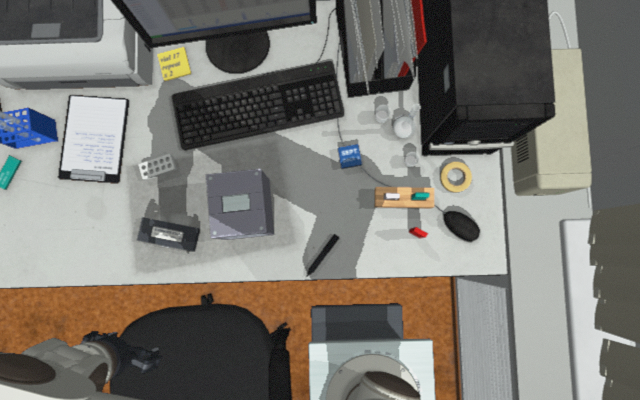

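Three candidates show: the teal item in the stand (scene 395,288; top 420,196), the whitish shorter one in the other well (373,267; top 392,196), and the red look-alike outside it (355,312; top 418,232). The teal one looks taller, which fits the slide case. I'll confirm in one enlarged crop.

Run:
```python
import cv2,numpy as np
s=cv2.imread("pics/scene0.png");t=cv2.imread("pics/top0.png")
a=cv2.resize(s[245:335,340:430],(400,400),interpolation=cv2.INTER_CUBIC)   # x4.444
b=cv2.resize(t[175:245,370:440],(400,400),interpolation=cv2.INTER_CUBIC)   # x5.714
cv2.imwrite("pics/c1.png",np.hstack([a,b]))
a=cv2.resize(s[115:215,235:335],(400,400),interpolation=cv2.INTER_CUBIC) # x4
b=cv2.resize(t[160:250,195:285],(400,400),interpolation=cv2.INTER_CUBIC) # x4.444
cv2.imwrite("pics/c2.png",np.hstack([a,b]))
```

```text
(no output)
```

View pics/c1.png

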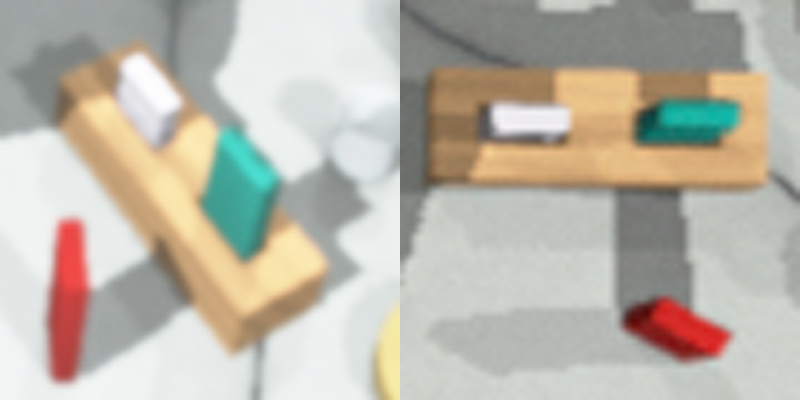

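View pics/c2.png

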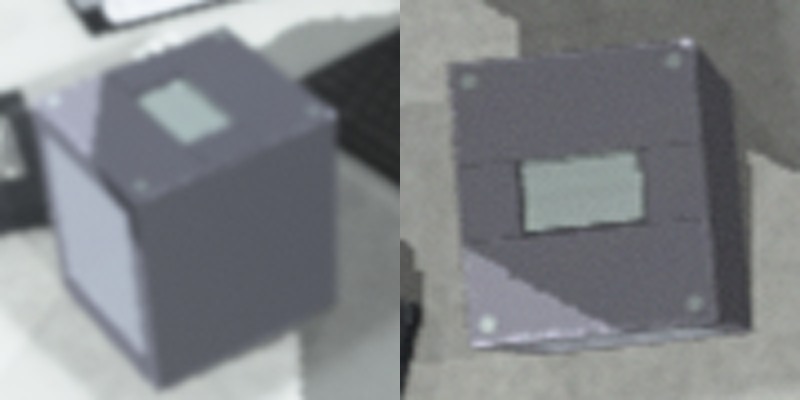

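The crop confirms it: the teal case (top crop ~697,112; scene crop ~240,190) is clearly the tall one in the stand and the white mailer (528,120) is short. The red one stands loose on the desk. The box lid corners are at crop (450,65), (692,40), (715,325), (470,345), and the slot is mid-lid.

```bash
cat > h.py <<'E'
import numpy as np
from workcell import camera_model
def px2w(n,uv,z):
    m=camera_model(n);K=np.array(m["K"]);P=np.array(m["pose"])
    d=(P[:3,:3]@np.linalg.inv(K)@np.c_[np.array(uv,float),np.ones(len(uv))].T).T
    return P[:3,3]+d*((z-P[2,3])/d[:,2])[:,None]
def w2px(n,p):
    m=camera_model(n);P=np.linalg.inv(m["pose"]);c=np.atleast_2d(p)@P[:3,:3].T+P[:3,3]
    c=c@np.array(m["K"]).T;return c[:,:2]/c[:,2:]
E
python3 - <<'E'
import numpy as np
from h import *
f=lambda n,c,o,s,z:px2w(n,np.array(c)/s+o-0.5+0.5/s,z)
def rep(name,p):
    c=p.mean(0);e=[np.linalg.norm(p[i]-p[(i+1)%4]) for i in range(4)]
    d=p[1]-p[0]+p[2]-p[3];print(name,np.round(c,4),np.round(e,3),"dir01",np.degrees(np.arctan2(d[1],d[0])).round(1))
T=(370,175)
rep("stand top",f("top",[(32,68),(368,72),(368,187),(30,182)],T,5.714,.04))
rep("case top",f("top",[(260,102),(339,102),(337,123),(257,121)],T,5.714,.096))
rep("mailer top",f("top",[(91,106),(169,106),(169,137),(91,135)],T,5.714,.068))
B=(195,160)
rep("lid top",f("top",[(50,65),(292,40),(315,325),(70,345)],B,4.444,.165))
rep("slot",f("top",[(120,162),(240,152),(245,222),(125,234)],B,4.444,.163))
S=(340,245)
rep("case scene",f("scene",[(228,127),(278,173),(268,192),(220,146)],S,4.444,.096))
S=(235,115)
rep("lid scene",f("scene",[(35,107),(225,28),(335,120),(148,200)],S,4,.165))
E
```

```text
stand top [ 0.5174 -0.0994  0.04  ] [0.151 0.052 0.152 0.052] dir01 -92.3
case top [ 0.5168 -0.1333  0.096 ] [0.034 0.009 0.034 0.008] dir01 -92.3
mailer top [ 0.518  -0.0647  0.068 ] [0.034 0.014 0.034 0.013] dir01 -92.3
lid top [0.5006 0.312  0.165 ] [0.128 0.15  0.128 0.147] dir01 -86.3
slot [0.501 0.312 0.163] [0.063 0.037 0.063 0.038] dir01 -86.3
case scene [ 0.5154 -0.1354  0.096 ] [0.031 0.011 0.03  0.011] dir01 -84.9
lid scene [0.5022 0.307  0.165 ] [0.148 0.13  0.137 0.124] dir01 4.9
```

```bash
cat >> h.py <<'E'
from scipy.spatial.transform import Rotation
def shift(p,yaw):
    from workcell import bot
    o=bot.get_obs();R=Rotation.from_euler("xyz",o["tcp_rot"],degrees=True).as_matrix()
    print("shift",np.round(1e3*R.T@(np.array(p)-o["ee_pos"]),1),"turn",round((o["tcp_rot"][2]-yaw+90)%180-90,2))
E
python3 - <<'E'
from h import *
shift([.5165,-.134,.20],87.7)
print(px2w("top",[(418,232.8)],.08),px2w("top",[(410,160)],.03))
E
```

```text
shift [-529.6 -484.8    1.5] turn 70.77
[[ 0.42297199 -0.12256798  0.08      ]] [[ 0.61479384 -0.11958422  0.03      ]]
```

Emit:
{"fn": "send_rows", "kwargs": {
  "targets": "0 0 -40 0 0; -40 -36 -50 5 0; -80 -73 -50 11 0; -120 -110 -50 17 0; -160 -146 -50 23 0; -200 -183 -50 29 0; -240 -220 -50 35 0; -280 -256 -50 41 40; -320 -293 -50 47 80; -360 -330 -50 53 80; -400 -366 -50 59 80; -440 -403 -45 65 80; -480 -440 -30 70.8 80; -510 -467 -10 70.8 80; -529.6 -484.8 0 70.8 80; -529.6 -484.8 0 70.8 80; -529.6 -484.8 0 70.8 80",
  "newtons": 40
}}

```text
time: 2.22
ee_pos: [0.5163, -0.1333, 0.2017]
tcp_rot: [-180.0, -0.0, 87.7]
wrist_force: [-0.1, -0.7, 1.3]
opening: 0.0588
grasp_force: 0.0
```

Run:
```python
from h import *
from workcell import camera,bot
import cv2
s=camera("scene");t=camera("top")
a=cv2.resize(s[215:335,320:440],(400,400),interpolation=cv2.INTER_CUBIC)
b=cv2.resize(t[145:245,360:460],(400,400),interpolation=cv2.INTER_CUBIC)
cv2.imwrite("pics/c3.png",np.hstack([a,b]))
o=bot.get_obs();print(o["ee_pos"],o["tcp_rot"],o["opening"],o["q"],o["time"])
shift([.5165,-.134,.064],87.7)
```

```text
[ 0.51650237 -0.1329986   0.20224515] [1.79953298e+02 2.26663974e-03 8.77156417e+01] 0.05858159240573324 [-1.44443836e+01  2.64237512e+00  7.68840394e+00  9.49998973e+01
  7.62164559e-03  7.78399769e+01] 2.325
shift [-1.000e+00 -1.000e-01  1.382e+02] turn 0.02
```

View pics/c3.png

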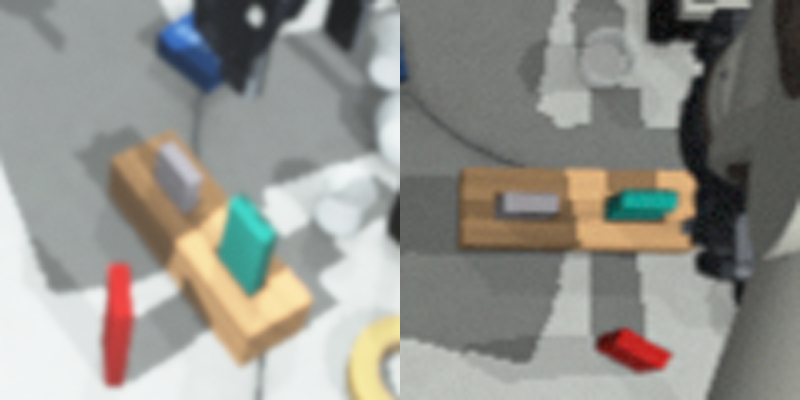

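The case stands as before at top crop (645,205), the gripper is above it, and the red one is well clear. Going down and gripping.

Emit:
{"fn": "send_rows", "kwargs": {
  "targets": "-1 0 25 0 80; -1 0 55 0 80; -1 0 85 0 80; -1 0 105 0 80; -1 0 120 0 80; -1 0 130 0 80; -1 0 137 0 80; -1 0 137 0 80; -1 0 137 0 130; -1 0 137 0 180; -1 0 137 0 235; -1 0 137 0 235; -1 0 137 0 235; -1 0 137 0 235; -1 0 137 0 235; -1 0 137 0 235",
  "newtons": 40
}}

```text
time: 4.32
ee_pos: [0.5168, -0.1348, 0.065]
tcp_rot: [180.0, 0.0, 87.7]
wrist_force: [0.1, -0.2, 5.5]
opening: 0.0095
grasp_force: 39.7
```

Emit:
{"fn": "send_rows", "kwargs": {
  "targets": "0 0 -8 0 235; 0 0 -18 0 235; 0 0 -30 0 235; 0 0 -45 0 235; 0 0 -70 0 235; 0 0 -100 0 235; 0 0 -130 0 235; 0 0 -160 0 235; 0 0 -185 0 235; 0 0 -200 0 235; 0 0 -205 0 235; 0 0 -205 0 235"
}}

```text
time: 5.82
ee_pos: [0.5166, -0.1347, 0.2697]
tcp_rot: [180.0, 0.0, 87.7]
wrist_force: [-0.1, 0.0, -1.6]
opening: 0.0092
grasp_force: 39.0
```

Run:
```python
from h import *
from workcell import camera,bot
import cv2
s=camera("scene");t=camera("top")
cv2.imwrite("pics/s4.png",s)
a=cv2.resize(s[155:335,300:480],(540,540),interpolation=cv2.INTER_CUBIC)
cv2.imwrite("pics/c4.png",a)
o=bot.get_obs();print(o["ee_pos"],o["opening"],o["grasp_force"],o["time"])
print(w2px("scene",[o["ee_pos"],o["ee_pos"]-[0,0,.057]]))
shift([.501,.311,.27],93.7)
```

```text
[ 0.51636369 -0.13467608  0.26899006] 0.00921885290818357 39.02731955051422 5.925
[[410.36586078 221.14262662]
 [404.89551357 242.88867809]]
shift [444.7 -33.5  -0.9] turn -6.03
```

View pics/c4.png

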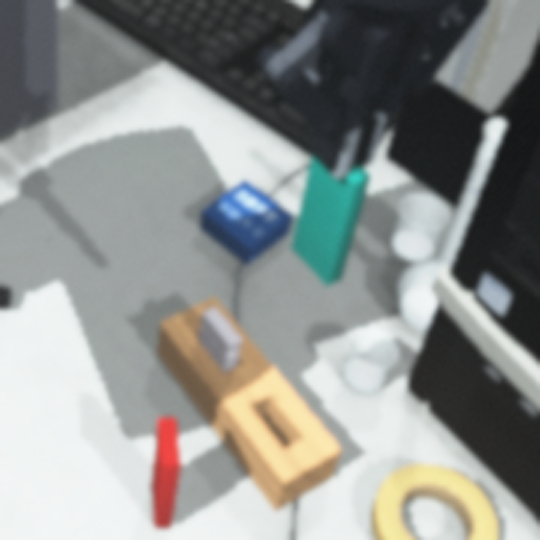

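Case held plumb: the foot in crop is about (314,266), i.e. px (405,243.5), against a predicted (404.9,242.9). The mailer is still in its well. Now over to the slot.

Emit:
{"fn": "send_rows", "kwargs": {
  "targets": "15 -1 0 0 235; 50 -4 0 -1 235; 100 -8 0 -2 235; 150 -11 0 -3 235; 200 -15 0 -4 235; 250 -19 0 -5 235; 300 -23 0 -6 235; 350 -26 0 -6 235; 395 -30 0 -6 235; 425 -32 0 -6 235; 440 -33.5 0 -6 235; 444.7 -33.5 0 -6 235; 444.7 -33.5 0 -6 235; 444.7 -33.5 0 -6 235; 444.7 -33.5 40 -6 235; 444.7 -33.5 40 -6 235; 444.7 -33.5 40 -6 235"
}}

```text
time: 8.05
ee_pos: [0.5014, 0.3106, 0.2312]
tcp_rot: [179.9, -0.0, 93.6]
wrist_force: [0.3, 0.1, -1.1]
opening: 0.0093
grasp_force: 39.2
```

Run:
```python
from h import *
from workcell import camera,bot
import cv2
s=camera("scene");t=camera("top")
a=cv2.resize(s[95:215,230:350],(400,400),interpolation=cv2.INTER_CUBIC)
b=cv2.resize(t[160:260,190:290],(400,400),interpolation=cv2.INTER_CUBIC)
cv2.imwrite("pics/c5.png",np.hstack([a,b]))
o=bot.get_obs();print(o["ee_pos"],o["tcp_rot"],o["opening"],o["grasp_force"],o["time"])
print((w2px("scene",[o["ee_pos"],o["ee_pos"]-[0,0,.057],[.501,.311,.165]])-[230,95])*3.333)
shift([.499,.311,.171],93.7)
```

```text
[0.50170246 0.31104257 0.23160715] [ 1.79868656e+02 -7.03047650e-02  9.36477862e+01] 0.008981941394044542 39.14765417575836 8.15
[[161.41999473  80.16702308]
 [167.13290553 144.84996852]
 [167.26279392 155.53710328]]
shift [ 0.1 -2.8 60.6] turn -0.05
```

View pics/c5.png

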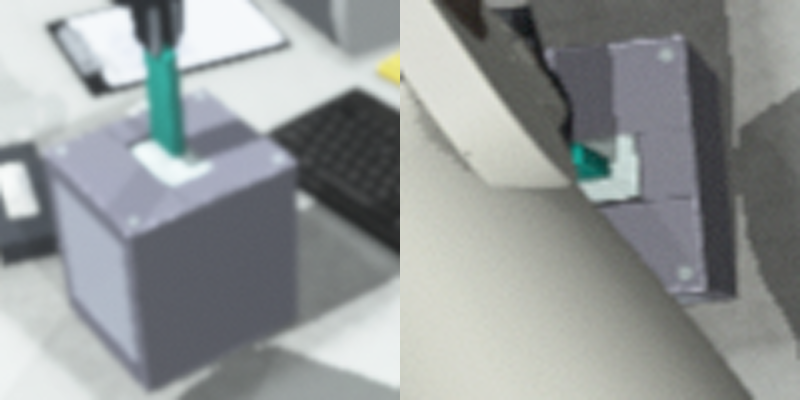

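The foot sits above the slot: scene crop foot ~(166,150), slot centre ~(172,157). That is well within the clearance, so I'm pushing down.

Emit:
{"fn": "send_rows", "kwargs": {
  "targets": "-1 -1.5 6 0 235; -1 -1.5 12 0 235; -1 -1.5 18 0 235; -1 -1.5 24 0 235; -1 -1.5 30 0 235; -1 -1.5 36 0 235; -1 -1.5 42 0 235; -1 -1.5 48 0 235; -1 -1.5 54 0 235; -1 -1.5 58 0 235; -1 -1.5 60 0 235; -1 -1.5 60 0 235; -1 -1.5 60 0 235"
}}

```text
time: 9.78
ee_pos: [0.4997, 0.3099, 0.1698]
tcp_rot: [180.0, -0.0, 93.7]
wrist_force: [-0.2, -0.2, -1.4]
opening: 0.0091
grasp_force: 39.1
```

Run:
```python
from h import *
from workcell import camera
import cv2
s=camera("scene")
cv2.imwrite("pics/c6.png",cv2.resize(s[95:215,230:350],(480,480),interpolation=cv2.INTER_CUBIC))
```

```text
(no output)
```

View pics/c6.png

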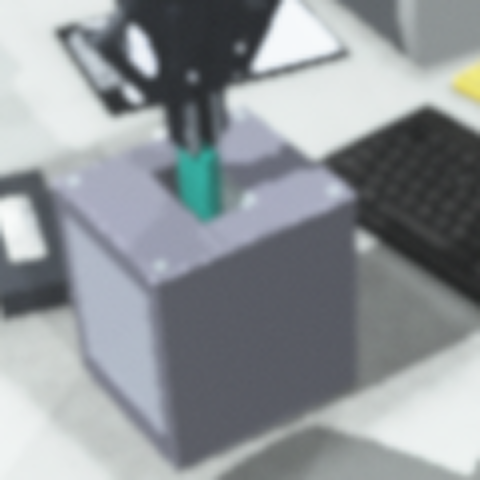

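The flap is open and the case is well down the slot (crop 200,185), with the fingertips just above the lid. Releasing and rising.

Emit:
{"fn": "send_rows", "kwargs": {
  "targets": "0 0 0 0 60; 0 0 0 0 60; 0 0 0 0 60; 0 0 0 0 60; 0 0 0 0 60; 0 0 -10 0 60; 0 0 -30 0 60; 0 0 -60 0 60; 0 0 -90 0 60; 0 0 -110 0 60; -40 -20 -110 0 60; -80 -40 -110 0 60; -120 -60 -110 0 60; -150 -80 -110 0 60; -150 -80 -110 0 60; -150 -80 -110 0 60"
}}

```text
time: 11.82
ee_pos: [0.4298, 0.1553, 0.2802]
tcp_rot: [179.9, -0.0, 93.6]
wrist_force: [-0.7, 0.3, -0.5]
opening: 0.0651
grasp_force: 0.0
```

Run:
```python
from h import *
from workcell import camera,bot
import cv2
s=camera("scene");t=camera("top")
a=cv2.resize(s[95:335,220:460],(400,400),interpolation=cv2.INTER_CUBIC)
b=cv2.resize(t[160:260,190:290],(400,400),interpolation=cv2.INTER_CUBIC)
cv2.imwrite("pics/c7.png",np.hstack([a,b]))
o=bot.get_obs();print(o["ee_pos"],o["opening"],o["grasp_force"],o["wrist_force"],o["time"])
```

```text
[0.42983866 0.15568564 0.27952364] 0.06543392289071522 0.0 [-0.19145698 -0.26782195 -0.05446818] 11.925
```

View pics/c7.png

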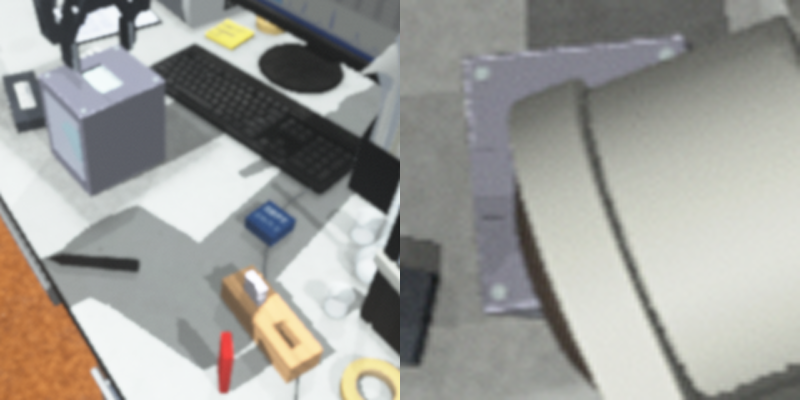

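The flap is shut (crop 100,78), a teal tint shows through the box window (~70,140), the mailer is still in its well (257,285), and the gripper is clear of everything.

```bash
python3 -c "
from workcell import ticket
print(ticket.job_done())"
```

```text
the job is handed in; nothing more can be done
None
```

I posted the slide case through the flap into the returns box. The last picture shows the flap shut and the mailer still in its well; I handed the job in at about 12 s, but no verdict came back.

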